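# Slide the bottle under the filling spout and hold it in the notch

## Task

A small white jar stands on the bottle-filling slide, in the carriage's way: lift it out first and stand it upright on the round cork mat. Then take the carriage by its upright finger tab and slide it along the rods until you feel the ball drop into the notch under the filling spout, without running past it. Finish while still gripping the tab, holding the carriage still in the notch; leave the other things on the counter alone.

Things in the scene. Friction and masses are not known exactly. Their poses are not given: they have to be found in the camera images.
- bench: bottle-filling slide, fixed: pale wooden board 130 x 470 x 18 mm with two steel rods (8 mm, at x = -46 and +46 mm, tops 34 mm up) along its y axis, low black end blocks (tops 40 mm up). Origin: centre of the underside, on the counter; +y runs from the carriage's start towards the spout, +x away from the tab. Turned by up to 15 degrees
- carriage: aluminium plate 130 mm (across) x 80 mm (along the rods), top 44 mm up, carrying a fixed amber bottle (56 mm wide) and, 105 mm to its -x side, the finger tab. Slides along the bench's +y from the starting end with about 1 N of friction; end stop 360 mm on, past the notch (the stop is not the notch). Origin: below the bottle's axis at counter height; axes as the bench's
- bottle_axis (a point): middle of the mouth of the bottle fixed on the carriage, 145 mm above the counter
- tab_top (a point): centre of the top, 104 mm above the counter, of the finger tab: a upright aluminium plate on the carriage, on the robot's side, 12 mm thick along the rods, 36 mm wide across them, 60 mm high (its foot is 44 mm up); axes as the bench's
- station: filling station: steel post (16 mm, 216 mm high) 90 mm to the +x side, arm (14 mm, 208 mm up) to a spout (16 mm) over the slide's middle, tip 164 mm up. Origin below the spout at counter height; axes as the bench's. Notch: bottle axis at this origin's y. The ball resists with up to 6 N from 11 to 5 mm before it, then draws the carriage in; 6 N pushes it out again
- jar: the jar in the way: white plastic screw-cap jar, 46 mm in diameter, 72 mm high, about 120 g, standing on the wooden board between the rods, between the carriage and the station. Origin: centre of its underside, z axis up
- mat: a fixed round cork mat, 136 mm in diameter, 5 mm thick, flat on the counter to the left of the slide. Origin: centre of its underside
- funnel: bystander: grey funnel standing mouth down, 110 mm wide, 120 mm high; origin: centre of its underside
- squat_jar: bystander: a wider, lower white jar, 68 mm in diameter, 50 mm high; origin: centre of its underside
- trial_jar: bystander: a clear upright measuring cylinder on a round white foot 70 mm wide, 164 mm high; origin: centre of its underside
Mind the look-alikes: they are no part of the job. Leave any blue or pink look-alike of the jar alone.

How it is judged:
By the outcome, as a careful person would: the job done as asked, in the order asked, and still so for the second after the job is handed in, while the arm keeps its last pose, push and grip.
It also fails if it takes over 72 s, if anything falls off the work surface, if the arm or the gripper's body presses on something with over 40 N, if the wrist force passes 120 N, or if a joint passes its speed limit or range.

## Robot

A 7-joint arm with a two-finger parallel gripper is mounted at the origin on the work surface. World frame = base frame: x ahead of the robot, y to its left, z up, the work surface at z = 0. Lengths are in m, angles in rad, forces in N, time in s.
With the tool pointing down it reaches from about 0.425 to 1.025 m from the base axis. Payload 9.4 kg.
Tool frame: the origin (TCP) lies between the finger pads; the fingertips stand 14 mm ahead of it and the grasp point (between the pads) lies 5 mm behind it (ctrl.tcp_to_tips is the distance from the TCP to the fingertips, in m); z points along the fingers, x is the direction in which the jaws open and shut, and the axes are right-handed (so a half turn about z gives the same grasp; the last joint's range is limited). The gripper opens to 93 mm and grips with 3 to 60 N. Pads are 15 mm wide; open, the fingers measure 128 mm over their backs; the gripper's body (75 mm by 188 mm) begins 65 mm behind the grasp point.
Start: joints at [1.035, 0.599, -0.003, 1.599, 0.002, 0.943, -0.08], TCP at [0.321, -0.65, 0.233] pointing down, gripper open.
Joint ranges: [-2.57, 2.57], [-0.35, 1.97], [-1.29, 1.29], [0.11, 2.56], [-1.05, 4.19], [0.11, 1.86], [-2.63, 2.63]. Speed limits (rad/s): [2.22, 2.22, 3.01, 3.01, 3.14, 3.14, 3.14].

## Interface

Orientations are given as a rotation vector (axis times angle).
In Python, from bench import ctrl, imaging, finish_job, spotter gives the robot as it stands.
- The arm moves only by the tool servo_tool, never from a script. Its argument "deltas" is a list that holds one entry, the list of rows, each a list of 7 numbers: the shift along the tool's x, y, z in cm, then the turn, a rotation vector about the tool's x, y, z in rad, then the finger opening in cm, from 0 to 9.3. A call has 1 to 5 rows; each row is the pose to reach, as a shift and turn from the pose commanded when the call began, along the tool's axes at that moment; what a row does not reach only later rows make up. A row lasts 1/8 s, in which the tool goes at most 62.5 mm and 10.7 degrees, less where a joint would pass 70% of its speed; a pose out of reach is approached as far as the arm can. A call with a gripper value outside its range is refused whole. The fingers move at their own pace and stop on an object; the grip force is fixed at half the most. Time passes only in rows, so rows that repeat a pose let the fingers close. It gives the time, the measured TCP pose, the force and the opening at its end, in the units of the state.
- ctrl.state(): the state, without advancing time (a new reading comes with each control period).
- imaging.read_camera(name): name is "side" or "top"; returns the picture (420x560x3 uint8, blue, green, red); there is no depth.
- imaging.calibration(name): a dict with "vertical_fov" (degrees; the focal length in pixels is half the picture's height over the tangent of half this angle, whatever the lens; pixels are square), "cx", "cy" (the principal point, pixels), "view" (4x4, takes a point from world to camera coordinates). Camera axes: x right, y down, z forward; pixel columns grow to the right and rows downward; lengths in m; the calibration is good to about 2 mm. A picture is of the moment at which its call begins. calibration takes no time and is no camera call.
- finish_job(): hands the job in, once; it reports no verdict.
Trained networks look in the newest picture that a camera, given by its name, has taken for a name from the list of things; names that differ only in an ending like _2 or _b are one class to them, and where a whole thing is asked for, a point or a joint stands for the part that bears it (a point fixed in the world has none). Each returns a list of dicts, best first, with "conf" (0 to 1); they miss things now and then, are a little off and sometimes report something else, mostly with a low value. They report only what shows in the picture. A call takes as long as a camera call. They do not tell look-alikes from the thing itself.
- spotter.trace(camera, target): "pixels" (420x560 bool, what is visible of it) and "xy" ([column, row] as shares, 0 to 1, of the picture: columns of its width, rows of its height, amid what is visible of it).
- spotter.place_of(camera, target): "xy" ([column, row] as shares, 0 to 1, of the picture: columns of its width, rows of its height: a listed point, or the origin of a listed thing).
The state is a dict: "clock": time; "qpos": joint angles; "qvel": joint speeds; "joint_efforts": joint torques, N m; "tcp_pos": TCP position; "ee_rot": TCP orientation; "force": force on the tool from outside, world axes, zero at the start; "ft_torque": the same for the moment, N m; "gripper_width": finger opening in m.
Only numpy, scipy, OpenCV 4.12 (cv2) and the standard library are available. Lean on these libraries where they do the work, as an engineer would, in place of code of your own. Each camera call takes 0.05 s, during which the arm holds its last target.

## Working session

There is one attempt and no reset: what is moved stays moved. The work goes in short steps, Python scripts to look and compute and a tool call to move; the robot and the scene stay as the last step left them, time stands still between calls to the robot, and variables do not carry over. Pictures are saved under pics/ and viewed, and the job is handed in when it is done.

Besides the shell and the picture viewer there is one more tool, called after ">>>" as name(argument=value, ...), one argument or row to a line, values as JSON. servo_tool: Moves the arm, as the interface text tells. Its arguments: {"type":"object","properties":{"deltas":{"type":"array"}},"required":["deltas"]}

```bash
ls; mkdir -p pics; cat > h.py <<'E'
import numpy as np,cv2
from bench import ctrl,imaging,finish_job,spotter
def cal(n):
    c=imaging.calibration(n);f=210/np.tan(np.radians(c["vertical_fov"])/2);return c,f,np.array(c["view"])
def proj(n,p):
    c,f,V=cal(n);q=V@np.append(p,1.);return np.array([c["cx"]+f*q[0]/q[2],c["cy"]+f*q[1]/q[2]])
def ray(n,uv):
    c,f,V=cal(n);R=V[:3,:3];t=V[:3,3];d=R.T@np.array([(uv[0]-c["cx"])/f,(uv[1]-c["cy"])/f,1]);return -R.T@t,d
def atz(n,uv,z):
    o,d=ray(n,uv);return o+d*(z-o[2])/d[2]
E
python3 - <<'E'
from h import *
for n in("side","top"):
    cv2.imwrite(f"pics/{n}0.png",imaging.read_camera(n));c=imaging.calibration(n);print(n,c)
    for t in["jar","mat","tab_top","bottle_axis","station","bench","carriage","funnel","squat_jar","trial_jar"]:
        print(t,[(np.round(np.array(r["xy"])*[560,420],1).tolist(),round(r["conf"],2)) for r in spotter.place_of(n,t)])
print(ctrl.state(),ctrl.tcp_to_tips)
E
```

```text
pics
side {'vertical_fov': 53.91353523329599, 'cx': 276.9242221184288, 'cy': 209.91628790737911, 'view': array([[ 0.98979166, -0.14250144, -0.0024093 , -0.61664078],
       [-0.10476266, -0.71599493, -0.6902    ,  0.12045053],
       [ 0.09662944,  0.68340661, -0.72361465,  1.1289475 ],
       [ 0.        ,  0.        ,  0.        ,  1.        ]])}
jar [([210.0, 259.0], 0.86), ([281.7, 248.5], 0.81), ([341.9, 237.4], 0.81)]
mat [([230.3, 167.2], 0.9)]
tab_top [([234.9, 263.7], 0.79)]
bottle_axis [([273.7, 255.5], 0.77)]
station []
bench [([281.5, 252.7], 0.9)]
carriage [([279.1, 292.4], 0.94), ([286.6, 148.9], 0.59)]
funnel [([283.1, 152.3], 0.9)]
squat_jar [([298.2, 391.5], 0.78)]
trial_jar [([255.5, 388.4], 0.65)]
top {'vertical_fov': 54.81326294622645, 'cx': 283.66184138283984, 'cy': 205.30940299046475, 'view': array([[-4.78162660e-04, -9.99950965e-01,  9.89138200e-03,
        -5.24618165e-02],
       [-9.90934580e-01, -8.55047762e-04, -1.34342577e-01,
         6.37599177e-01],
       [ 1.34344447e-01, -9.86595007e-03, -9.90885580e-01,
         1.09082730e+00],
       [ 0.00000000
[... 436 characters left out ...]
'qpos': array([ 1.03528584,  0.59932032, -0.00248664,  1.59939591,  0.00178897,
        0.94290597, -0.079802  ]), 'qvel': array([-2.69333940e-06,  2.85017857e-04,  7.99220123e-04,  7.67703376e-04,
       -1.08081985e-03, -1.13714444e-03,  4.44789048e-04]), 'joint_efforts': array([-2.11891579e-04, -7.64852786e+01,  1.49631098e+00, -2.52708936e+01,
       -5.22806472e-02,  1.04983416e-02,  3.25005328e-05]), 'tcp_pos': array([ 0.32107767, -0.65002509,  0.23260469]), 'ee_rot': array([ 2.66837443e+00, -1.65807406e+00, -7.07009251e-05]), 'force': array([ 1.13459635,  0.60834784, -0.19970325]), 'ft_torque': array([ 0.03429725,  0.01991212, -0.05246035]), 'gripper_width': 0.09269729609833409} 0.014
```

View pics/side0.png

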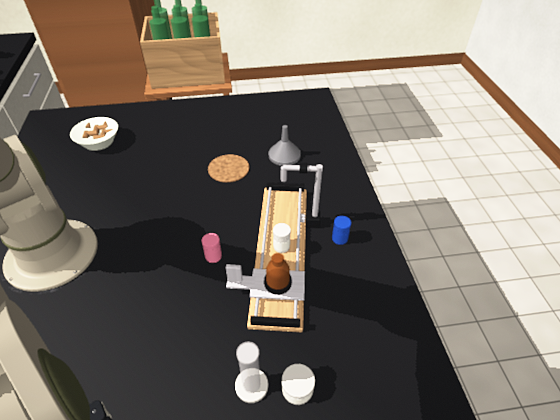

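View pics/top0.png

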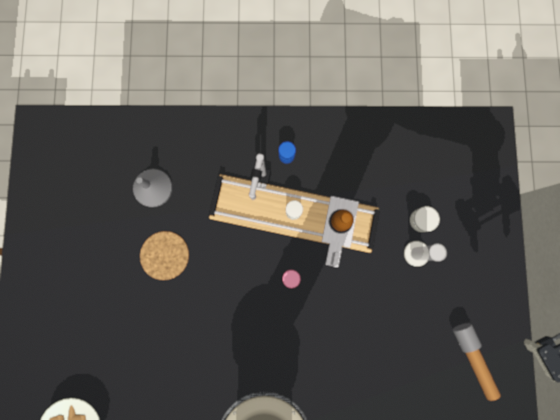

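The view shows these candidates. The white jar stands between the rods at side (282,238) and top (294,210). The pink look-alike is at side (211,248) and top (291,279), and the blue one at side (342,230) and top (287,152). The squat jar is at side (298,384) and top (424,220), and the bottle is on the carriage. I choose the white jar on the board, and I'll check it in a close crop and measure it.

```bash
python3 - <<'E'
from h import *
a=imaging.read_camera("top");b=imaging.read_camera("side")
ca=cv2.resize(a[140:280,200:385],None,fx=4,fy=4,interpolation=cv2.INTER_CUBIC)
cb=cv2.resize(b[155:335,215:355],None,fx=3.3,fy=3.3,interpolation=cv2.INTER_CUBIC)
cv2.imwrite("pics/ct.png",ca);cv2.imwrite("pics/cs.png",cb)
for n in("top","side"):
    for t in["jar","tab_top","carriage","mat","station","bench"]:
        for r in spotter.trace(n,t):
            ys,xs=np.nonzero(r["pixels"]);print(n,t,round(r["conf"],2),np.round(np.array(r["xy"])*[560,420],1),len(xs),xs.min(),xs.max(),ys.min(),ys.max())
print("jar top place",atz("top",(294.6,210.3),.018),"side",atz("side",(281.7,248.5),.018))
print("mat",atz("top",(164.5,257.3),0),atz("side",(230.3,167.2),0))
print("tab",atz("top",(334.2,256.9),.104),atz("side",(234.9,263.7),.104))
print("bott",atz("top",(342.7,215.5),.145),atz("side",(273.7,255.5),.145))
print("bench",atz("top",(295.5,210),0),atz("side",(281.5,252.7),0))
print("carr",atz("top",(338.9,227),0),atz("side",(279.1,292.4),0))
E
```

```text
top jar 0.83 [292.7 209.1] 239 286 302 201 218
top jar 0.79 [288.9 278.1] 219 283 298 271 287
top jar 0.61 [288.  152.4] 319 278 295 142 163
top tab_top 0.57 [338.7 224. ] 1599 322 357 198 266
top mat 0.84 [164.7 257.2] 1825 140 187 232 279
top station 0.24 [342.6 226. ] 1605 322 357 197 266
top bench 0.84 [299.3 214.4] 7605 209 379 175 266
side jar 0.95 [212.1 252.1] 450 201 220 233 261
side jar 0.94 [282.2 239.1] 434 273 289 223 251
side jar 0.73 [345.4 231.5] 473 331 349 215 244
side tab_top 0.88 [269.7 279.9] 2310 225 303 253 299
side mat 0.56 [227.  166.9] 897 208 248 154 181
side station 0.78 [314.  185.3] 853 280 321 163 227
side bench 0.9 [275.1 271.7] 7361 225 305 182 331
side bench 0.27 [296.4 382.1] 1038 282 313 363 403
jar top place [ 0.62666477 -0.08386151  0.018     ] side [ 0.62369086 -0.08619253  0.018     ]
mat [0.49365331 0.28693319 0.        ] [ 5.07956383e-01  2.93047699e-01 -1.11022302e-16]
tab [ 0.4937586  -0.18343632  0.104     ] [ 0.49653219 -0.1824125   0.104     ]
bott [ 0.59780919 -0.20138321  0.145     ] [ 0.58674165 -0.20267154  0.145     ]
bench [ 0.6297598  -0.08714887  0.        ] [ 6.23200476e-01 -8.64901295e-02 -1.11022302e-16]
carr [ 0.58033505 -0.21244131  0.        ] [ 0.59827483 -0.21030918  0.        ]
```

```bash
sleep 1
```

```text
(no output)
```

View pics/ct.png

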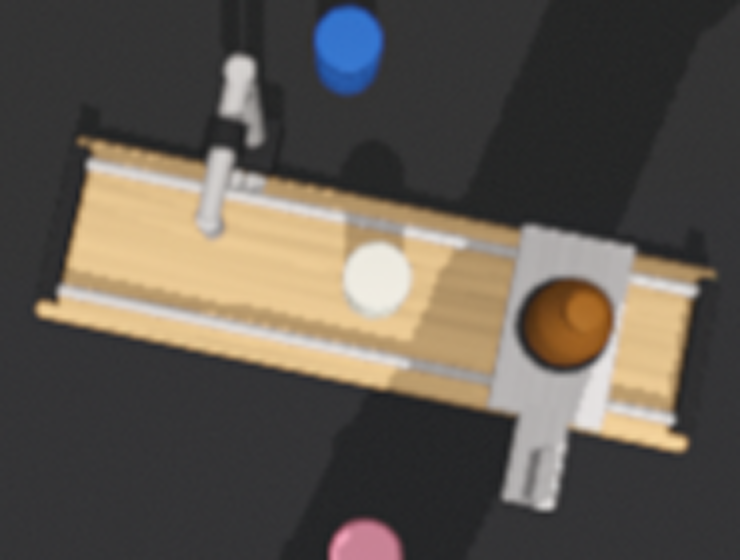

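View pics/cs.png

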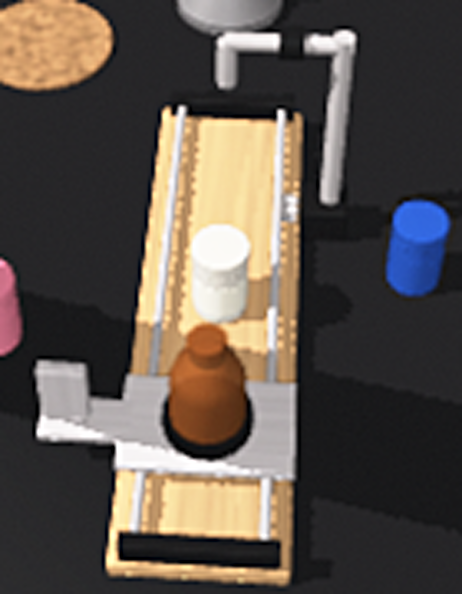

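The crops show a white screw-cap jar between the rods at top (294,209), which is the right one. The spout tip is at about top (252,197) and side (284,181), and the tab is at about top (334,257). Next I'll work out the geometry.

```bash
python3 - <<'E'
from h import *
T=lambda x,y:(200+x/4-.4,140+y/4-.4)
S=lambda x,y:(215+x/3.3-.35,155+y/3.3-.35)
for n in("top","side"): print(n,ray(n,(280,210))[0].round(3))
def tri(a,b):
    A=[];r=[]
    (o1,d1),(o2,d2)=ray("top",a),ray("side",b)
    d1/=np.linalg.norm(d1);d2/=np.linalg.norm(d2)
    P1=np.eye(3)-np.outer(d1,d1);P2=np.eye(3)-np.outer(d2,d2)
    p=np.linalg.solve(P1+P2,P1@o1+P2@o2);return p.round(4),np.linalg.norm(P1@(p-o1)).round(4)
pr=lambda *a:print(*a)
print("jar top",atz("top",T(377,277),.09),atz("side",S(220,244),.09))
fr=[atz("top",T(88,163),.034),atz("top",T(695,290),.034)];nr=[atz("top",T(60,291),.034),atz("top",T(672,420),.034)]
for r in(fr,nr):
    d=r[0]-r[1];print("rod",r[0].round(4),r[1].round(4),np.degrees(np.arctan2(d[0],d[1])),np.linalg.norm(d))
fr=[atz("side",S(281,110),.034),atz("side",S(266,535),.034)];nr=[atz("side",S(183,107),.034),atz("side",S(138,535),.034)]
for r in(fr,nr):
    d=r[0]-r[1];print("rodS",r[0].round(4),r[1].round(4),np.degrees(np.arctan2(d[0],d[1])),np.linalg.norm(d))
print("spout tri",tri(T(210,228),S(227,86)),atz("top",T(210,228),.164),atz("side",S(227,84),.164))
print("post top tri",tri(T(239,68),S(345,40)),atz("top",T(239,68),.212),atz("side",S(345,40),.216))
# tab top: corners in crops
print("tab side",[atz("side",S(*p),.104).round(4) for p in[(36,364),(84,364)]])
print("mat",atz("top",(164.2,257),.005),atz("side",(227.8,167.3),.005))
print("plate corners top",[atz("top",T(*p),.044).round(4) for p in[(524,226),(635,245),(602,430),(490,405)]])
E
```

```text
top [ 0.485 -0.041  1.167]
side [ 0.514 -0.773  0.899]
jar top [ 0.62171895 -0.07918984  0.09      ] [ 0.6235847  -0.07742573  0.09      ]
rod [0.7103 0.124  0.034 ] [ 0.6197 -0.3056  0.034 ] 11.905788813635391 0.43904665690937855
rod [0.6187 0.1418 0.034 ] [ 0.5284 -0.2868  0.034 ] 11.907361158785305 0.43798100111079685
rodS [0.7115 0.1247 0.034 ] [ 0.6226 -0.3019  0.034 ] 11.768031166621007 0.43580727853759754
rodS [0.6225 0.1418 0.034 ] [ 0.5335 -0.289   0.034 ] 11.665136386729962 0.43991996389180654
spout tri (array([0.6444, 0.0282, 0.1595]), np.float64(0.0005)) [0.64318859 0.027908   0.164     ] [0.64448332 0.02576393 0.164     ]
post top tri (array([0.7332, 0.008 , 0.2139]), np.float64(0.0001)) [0.73352822 0.00806459 0.212     ] [0.73265935 0.00564623 0.216     ]
tab side [array([ 0.4744, -0.1829,  0.104 ]), array([ 0.5084, -0.1878,  0.104 ])]
mat [0.49446218 0.28640948 0.005     ] [0.49974411 0.2878115  0.005     ]
plate corners top [array([ 0.6637, -0.1843,  0.044 ]), array([ 0.6503, -0.2621,  0.044 ]), array([ 0.5211, -0.2359,  0.044 ]), array([ 0.5383, -0.1587,  0.044 ])]
```

```bash
cat >> h.py <<'E'
from scipy.spatial.transform import Rotation as Ro
TH=np.radians(-11.85)
UX=np.array([np.cos(TH),np.sin(TH),0]);UY=np.array([-np.sin(TH),np.cos(TH),0])
BC=np.array([.621,-.0815,0])
def Rdown(xdir):
    x=np.array([np.cos(xdir),np.sin(xdir),0]);z=np.array([0,0,-1.]);return np.stack([x,np.cross(z,x),z],1)
def go(p,ang=None):
    s=ctrl.state();R=Ro.from_rotvec(s["ee_rot"]).as_matrix()
    d=R.T@(np.array(p)-s["tcp_pos"])*100
    r=np.zeros(3) if ang is None else Ro.from_matrix(R.T@Rdown(ang)).as_rotvec()
    print("clock",s["clock"],"tcp",s["tcp_pos"].round(4),"shift cm",d.round(2),"turn",r.round(3),"F",s["force"].round(2),"w",s["gripper_width"])
E
python3 - <<'E'
from h import *
go([.6225,-.079,.233],TH)
for n,p in dict(funnel=("top",(152,187)),pink=("top",(291.5,279)),blue=("top",(287,152))).items(): print(n,atz(p[0],p[1],.072 if n!="funnel" else .03))
E
```

```text
clock 1.8 tcp [ 0.3211 -0.65    0.2326] shift cm [-3.785e+01 -5.231e+01 -4.000e-02] turn [ 0.     0.    -0.905] F [ 0.27 -0.36 -0.5 ] w 0.09267359816637642
funnel [0.69158891 0.32163217 0.03      ]
pink [ 0.43566871 -0.0728379   0.072     ]
blue [ 0.78319515 -0.06140196  0.072     ]
```

>>> servo_tool(
  deltas=[
    [[-3.2,-4.4,0,0,0,-0.08,9.3],[-6.4,-8.8,0,0,0,-0.16,9.3],[-9.6,-13.2,0,0,0,-0.24,9.3],[-12.8,-17.6,0,0,0,-0.32,9.3],[-16,-22,0,0,0,-0.4,9.3]],
  ],
)

```text
clock: 2.42
tcp_pos: [0.4482, -0.4076, 0.2329]
ee_rot: [2.946, -1.091, 0.001]
force: [-0.1, -1.1, 0.7]
gripper_width: 0.0928
```

```bash
python3 -c "
from h import *
go([.6225,-.079,.233],TH)"
```

```text
clock 2.425 tcp [ 0.4482 -0.4076  0.2329] shift cm [-8.180e+00 -3.629e+01 -2.000e-02] turn [ 0.    -0.001 -0.503] F [-0.07 -1.05  0.73] w 0.09276121055420995
```

>>> servo_tool(
  deltas=[
    [[-1.4,-6,0,0,0,-0.1,9.3],[-2.8,-12,0,0,0,-0.2,9.3],[-4.2,-18,0,0,0,-0.3,9.3],[-5.4,-24,0,0,0,-0.4,9.3],[-6.8,-30,0,0,0,-0.5,9.3]],
  ],
)

```text
clock: 3.05
tcp_pos: [0.5929, -0.136, 0.2329]
ee_rot: [3.124, -0.328, 0.001]
force: [1.1, -0.2, -0.3]
gripper_width: 0.0927
```

```bash
python3 -c "
from h import *
go([.6225,-.079,.233],TH)"
```

```text
clock 3.05 tcp [ 0.5929 -0.136   0.2329] shift cm [ 1.71 -6.19 -0.01] turn [ 0.    -0.001 -0.002] F [ 1.14 -0.24 -0.32] w 0.09269204904531021
```

>>> servo_tool(
  deltas=[
    [[0.9,-3.1,0,0,0,0,9.3],[1.7,-6.2,0,0,0,0,9.3],[1.7,-6.2,4,0,0,0,9.3],[1.7,-6.2,8,0,0,0,9.3],[1.7,-6.2,11,0,0,0,9.3]],
  ],
)

```text
clock: 3.68
tcp_pos: [0.6213, -0.0805, 0.1211]
ee_rot: [3.124, -0.332, -0.001]
force: [0.2, 0.1, 0.5]
gripper_width: 0.0931
```

```bash
python3 -c "
from h import *
go([.6225,-.079,.060],TH)
a=imaging.read_camera('top');b=imaging.read_camera('side')
cv2.imwrite('pics/c1.png',np.hstack([cv2.resize(a[140:280,220:360],(400,400)),cv2.resize(b[160:300,200:340],(400,400))]))
print(proj('top',ctrl.state()['tcp_pos']),proj('side',ctrl.state()['tcp_pos']))"
```

```text
clock 3.675 tcp [ 0.6213 -0.0805  0.1211] shift cm [ 0.09 -0.17  6.11] turn [ 0.     0.001 -0.005] F [0.18 0.14 0.49] w 0.09305309092242803
[294.72016526 208.10778419] [280.12150492 221.92612139]
```

```bash
sleep 1
```

```text
(no output)
```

View pics/c1.png

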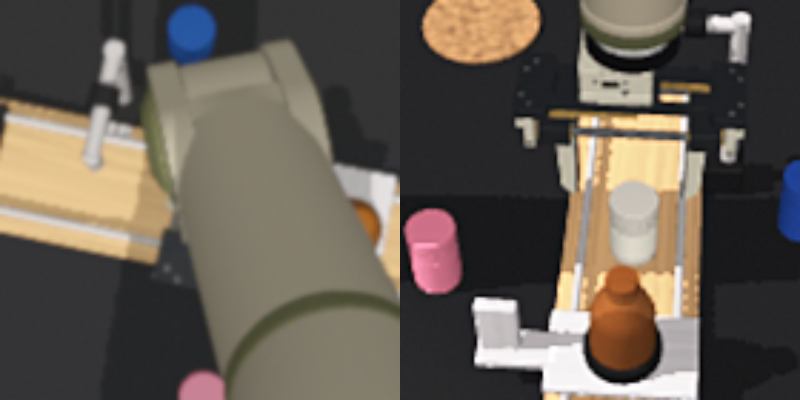

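The jaws straddle the white jar at about (633,222) in the right half, aligned across the rods and clear of the spout. I'll lower and grip.

>>> servo_tool(
  deltas=[
    [[0,-0.1,2,0,0,0,9.3],[0,-0.1,4,0,0,0,9.3],[0,-0.1,6,0,0,0,9.3],[0,-0.1,6,0,0,0,9.3],[0,-0.1,6,0,0,0,4]],
  ],
)

```text
clock: 4.4
tcp_pos: [0.6226, -0.0797, 0.064]
ee_rot: [3.124, -0.333, 0.002]
force: [0.6, 0.6, 0.7]
gripper_width: 0.0868
```

>>> servo_tool(
  deltas=[
    [[0,0,0,0,0,0,4],[0,0,0,0,0,0,4],[0,0,0,0,0,0,4],[0,0,0,0,0,0,4],[0,0,0,0,0,0,4]],
  ],
)

```text
clock: 5.03
tcp_pos: [0.622, -0.0796, 0.0627]
ee_rot: [3.124, -0.332, 0.0]
force: [1.1, -0.1, 1.8]
gripper_width: 0.0452
```

>>> servo_tool(
  deltas=[
    [[0,0,-1,0,0,0,4],[0,0,-3.5,0,0,0,4],[0,0,-7,0,0,0,4],[0,0,-10,0,0,0,4],[0,0,-12,0,0,0,4]],
  ],
)

```text
clock: 5.65
tcp_pos: [0.622, -0.0796, 0.1847]
ee_rot: [-3.124, 0.332, -0.002]
force: [-0.1, -0.7, -1.4]
gripper_width: 0.0452
```

```bash
python3 -c "
from h import *
go([.47,-.03,.185],TH);go([.497,.287,.185],TH)
b=imaging.read_camera('side')
cv2.imwrite('pics/c2.png',cv2.resize(b[100:300,160:380],(660,600)))"
```

```text
clock 5.65 tcp [ 0.622  -0.0796  0.1847] shift cm [-15.9   -1.65  -0.05] turn [-0.    -0.001 -0.005] F [-0.13 -0.7  -1.39] w 0.04516155873616028
clock 5.65 tcp [ 0.622  -0.0796  0.1847] shift cm [-19.93 -33.21  -0.05] turn [-0.    -0.001 -0.005] F [-0.13 -0.7  -1.39] w 0.04516155873616028
```

```bash
sleep 1
```

```text
(no output)
```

View pics/c2.png

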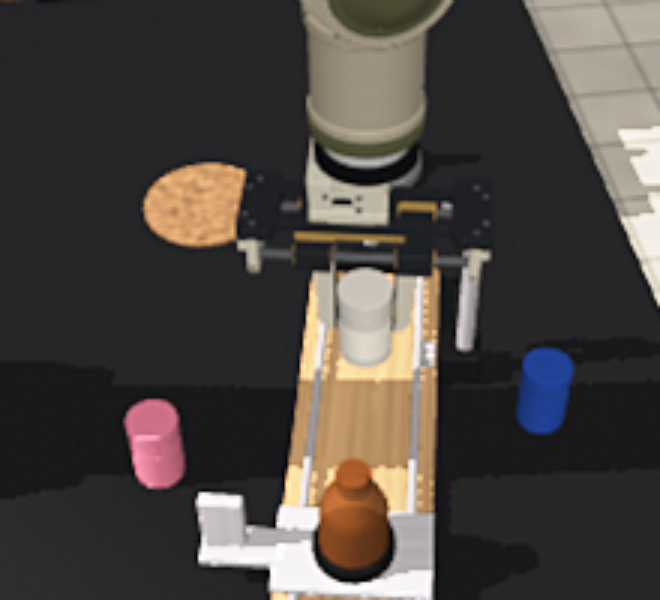

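The white jar is held upright above the board at about (365,315), and everything else is where it was. I'll move back towards the robot, then left to the mat.

>>> servo_tool(
  deltas=[
    [[-2,0,0,0,0,0,4],[-5,-0.5,0,0,0,0,4],[-9,-2,0,0,0,0,4],[-12.5,-5,0,0,0,0,4],[-15,-9,0,0,0,0,4]],
  ],
)

```text
clock: 6.32
tcp_pos: [0.4924, 0.0401, 0.1826]
ee_rot: [3.123, -0.335, -0.001]
force: [0.7, -0.1, -1.2]
gripper_width: 0.0452
```

>>> servo_tool(
  deltas=[
    [[-1.2,-4.5,0,0,0,0,4],[-2.4,-9,0,0,0,0,4],[-3.6,-13.5,0,0,0,0,4],[-4.4,-17.5,0,0,0,0,4],[-4.9,-21,0,0,0,0,4]],
  ],
)

```text
clock: 6.95
tcp_pos: [0.4899, 0.2573, 0.1825]
ee_rot: [3.124, -0.331, -0.0]
force: [-0.3, 0.1, -1.6]
gripper_width: 0.0452
```

```bash
python3 -c "
from h import *
go([.497,.287,.055],TH)"
```

```text
clock 6.95 tcp [0.4899 0.2573 0.1825] shift cm [ 0.08 -3.06 12.75] turn [ 0.     0.    -0.004] F [-0.25  0.07 -1.6 ] w 0.045162072441896225
```

>>> servo_tool(
  deltas=[
    [[0.1,-1.5,0,0,0,0,4],[0.1,-3,2,0,0,0,4],[0.1,-3,6,0,0,0,4],[0.1,-3,10,0,0,0,4],[0.1,-3,12.4,0,0,0,4]],
  ],
)

```text
clock: 7.58
tcp_pos: [0.4969, 0.2828, 0.0554]
ee_rot: [3.121, -0.334, -0.004]
force: [-0.1, 0.5, -1.4]
gripper_width: 0.0451
```

>>> servo_tool(
  deltas=[
    [[0,0,0,0,0,0,4]],
  ],
)

```text
clock: 7.7
tcp_pos: [0.4965, 0.2829, 0.0559]
ee_rot: [3.12, -0.333, -0.006]
force: [-0.5, -0.1, -0.6]
gripper_width: 0.0453
```

```bash
python3 -c "
from h import *
go([.497,.287,.0502],TH)
b=imaging.read_camera('side')
cv2.imwrite('pics/c3.png',cv2.resize(b[90:230,160:330],(680,560)))"
```

```text
clock 7.7 tcp [0.4965 0.2829 0.0559] shift cm [-0.04 -0.42  0.57] turn [ 0.004  0.003 -0.006] F [-0.55 -0.11 -0.64] w 0.04525869380904878
```

```bash
sleep 1
```

```text
(no output)
```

View pics/c3.png

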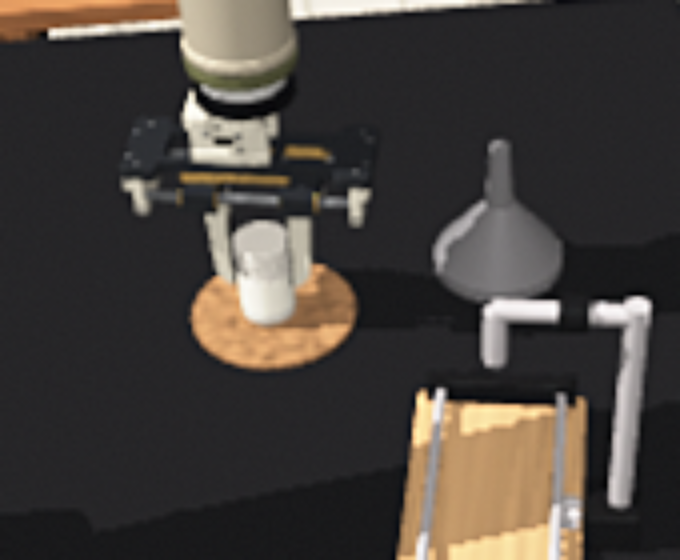

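The jar is upright just over the middle of the mat, at about (265,310) in the crop. I'll set it down gently.

>>> servo_tool(
  deltas=[
    [[0,0,0.2,0,0,0,4],[0,0,0.4,0,0,0,4],[0,0,0.4,0,0,0,4]],
  ],
)

```text
clock: 8.12
tcp_pos: [0.498, 0.2847, 0.0551]
ee_rot: [-3.123, 0.333, -0.001]
force: [0.1, -0.1, -2.4]
gripper_width: 0.0455
```

>>> servo_tool(
  deltas=[
    [[0,0,0,0,0,0,4],[0,0,0,0,0,0,4]],
  ],
)

```text
clock: 8.38
tcp_pos: [0.4978, 0.2847, 0.0548]
ee_rot: [-3.124, 0.332, -0.0]
force: [0.7, 0.2, -1.1]
gripper_width: 0.0453
```

>>> servo_tool(
  deltas=[
    [[0,0,0.15,0,0,0,4],[0,0,0.3,0,0,0,4],[0,0,0.4,0,0,0,4],[0,0,0.4,0,0,0,4],[0,0,0.4,0,0,0,4]],
  ],
)

```text
clock: 9.0
tcp_pos: [0.4977, 0.2847, 0.0506]
ee_rot: [-3.124, 0.332, 0.0]
force: [0.1, 0.1, -1.5]
gripper_width: 0.0455
```

>>> servo_tool(
  deltas=[
    [[0,0,0.08,0,0,0,4],[0,0,0.08,0,0,0,4],[0,0,0.08,0,0,0,4]],
  ],
)

```text
clock: 9.38
tcp_pos: [0.4977, 0.2847, 0.0498]
ee_rot: [3.124, -0.332, -0.0]
force: [0.6, 0.8, -1.6]
gripper_width: 0.0457
```

>>> servo_tool(
  deltas=[
    [[0,0,0.08,0,0,0,4],[0,0,0.08,0,0,0,4],[0,0,0.08,0,0,0,4]],
  ],
)

```text
clock: 9.75
tcp_pos: [0.4979, 0.2849, 0.0496]
ee_rot: [-3.124, 0.332, -0.001]
force: [-2.3, -0.9, 6.2]
gripper_width: 0.0454
```

Contact: the vertical force went from -1.6 N to +6.2 N. I'll release.

>>> servo_tool(
  deltas=[
    [[0,0,-0.04,0,0,0,4],[0,0,-0.04,0,0,0,5],[0,0,-0.04,0,0,0,6],[0,0,-0.04,0,0,0,9.3],[0,0,-0.04,0,0,0,9.3]],
  ],
)

```text
clock: 10.38
tcp_pos: [0.4977, 0.2847, 0.0493]
ee_rot: [3.124, -0.332, -0.0]
force: [0.2, 0.0, -0.0]
gripper_width: 0.0752
```

>>> servo_tool(
  deltas=[
    [[0,0,0,0,0,0,9.3],[0,0,-1,0,0,0,9.3],[0,0,-4,0,0,0,9.3],[0,0,-8,0,0,0,9.3],[0,0,-13,0,0,0,9.3]],
  ],
)

```text
clock: 11.0
tcp_pos: [0.4972, 0.2844, 0.1808]
ee_rot: [3.123, -0.332, -0.002]
force: [0.6, 0.7, 0.0]
gripper_width: 0.0932
```

```bash
python3 -c "
from h import *
go([.492,-.187,.185],np.pi+TH-np.pi/2-np.pi)
b=imaging.read_camera('side');a=imaging.read_camera('top')
cv2.imwrite('pics/c4.png',np.hstack([cv2.resize(b[110:210,180:280],(400,400)),cv2.resize(b[240:310,215:315],(400,280)).copy() if 0 else cv2.resize(b[225:325,200:300],(400,400))]))
cv2.imwrite('pics/c4t.png',cv2.resize(a[190:290,290:390],(600,600),interpolation=cv2.INTER_CUBIC))
for n in('side','top'):
  for t in('tab_top','bottle_axis'):
    z=.104 if t=='tab_top' else .145
    for r in spotter.place_of(n,t): 
        uv=np.array(r['xy'])*[560,420];print(n,t,r['conf'],uv,atz(n,uv,z).round(4))
"
```

```text
clock 11.0 tcp [0.4972 0.2844 0.1808] shift cm [ 9.4  46.19 -0.39] turn [1.000e-03 0.000e+00 1.566e+00] F [0.56 0.66 0.04] w 0.09324524159124267
side tab_top 0.77 [232.176 264.096] [ 0.4901 -0.1826  0.104 ]
side tab_top 0.43 [247.52  385.308] [ 0.4995 -0.4688  0.104 ]
side bottle_axis 0.9 [272.72 256.41] [ 0.5842 -0.2049  0.145 ]
top tab_top 0.94 [336.896 252.714] [ 0.5046 -0.1907  0.104 ]
top bottle_axis 0.88 [343.   216.51] [ 0.5952 -0.2021  0.145 ]
```

```bash
sleep 1
```

```text
(no output)
```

View pics/c4.png

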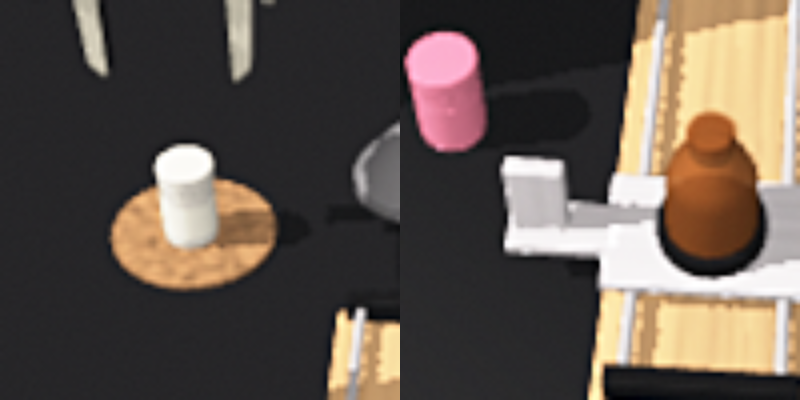

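View pics/c4t.png

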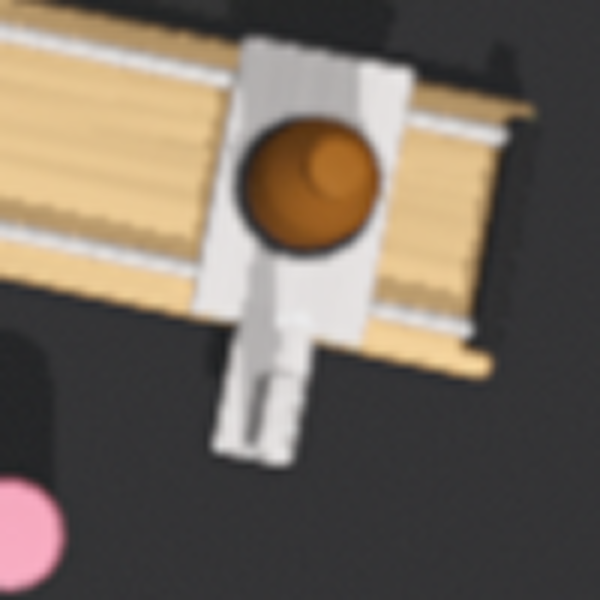

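```bash
python3 -c "
from h import *
print(atz('side',(233.4,265.7),.104),atz('top',(336.9,258.8),.104))
p=np.array([.4915,-.188,0])
for n in('top','side'):
    out=[]
    im=imaging.read_camera(n)
    x0,y0=(310,230) if n=='top' else (205,240)
    im=cv2.resize(im[y0:y0+50,x0:x0+50],(500,500),interpolation=cv2.INTER_CUBIC)
    for z,c in((.104,(0,0,255)),(.044,(0,255,0))):
        P=[(proj(n,p+UX*a+UY*b+[0,0,z])-[x0,y0]+.5)*10 for a,b in((-.018,-.006),(.018,-.006),(.018,.006),(-.018,.006))]
        cv2.polylines(im,[np.int32(P)],True,c,1)
    cv2.imwrite(f'pics/ov_{n}.png',im)
a=cv2.imread('pics/ov_top.png');b=cv2.imread('pics/ov_side.png');cv2.imwrite('pics/ov.png',cv2.resize(np.hstack([a,b]),(800,400)))
"
```

```text
[ 0.49261068 -0.1876953   0.104     ] [ 0.48884463 -0.19039573  0.104     ]
```

```bash
sleep 1
```

```text
(no output)
```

View pics/ov.png

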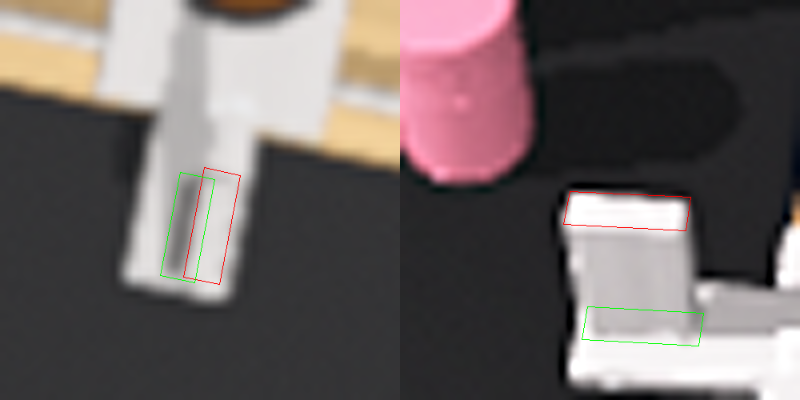

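The model tab outline at (0.4915, -0.188) matches both views. I'll move over to the tab and turn the jaws along the rods.

>>> servo_tool(
  deltas=[
    [[0.9,4,0,0,0,0.15,9.3],[1.9,8.8,0,0,0,0.3,9.3],[2.8,13.6,0,0,0,0.46,9.3],[3.8,18.4,0,0,0,0.62,9.3],[4.7,23,0,0,0,0.78,9.3]],
  ],
)

```text
clock: 12.02
tcp_pos: [0.4947, 0.0483, 0.1785]
ee_rot: [2.758, -1.502, -0.002]
force: [1.0, 0.7, 0.8]
gripper_width: 0.0932
```

```bash
python3 -c "
from h import *
go([.4915,-.188,.181],TH-np.pi/2)"
```

```text
clock 12.025 tcp [0.4947 0.0483 0.1785] shift cm [19.68 13.09 -0.24] turn [ 0.002 -0.     0.78 ] F [1.   0.72 0.77] w 0.09318302826598503
```

>>> servo_tool(
  deltas=[
    [[4,2.6,0,0,0,0.16,9.3],[8,5.2,0,0,0,0.32,9.3],[12,7.8,0,0,0,0.48,9.3],[16,10.4,0,0,0,0.64,9.3],[19.7,13.1,0,0,0,0.78,9.3]],
  ],
)

```text
clock: 12.65
tcp_pos: [0.493, -0.188, 0.1785]
ee_rot: [1.981, -2.437, -0.002]
force: [0.5, 0.3, -1.0]
gripper_width: 0.0929
```

>>> servo_tool(
  deltas=[
    [[0,0,0,0,0,0,9.3],[0,0,1.5,0,0,0,9.3],[0,0,3,0,0,0,9.3],[0,0,4,0,0,0,9.3],[0,0,4,0,0,0,9.3]],
  ],
)

```text
clock: 13.28
tcp_pos: [0.4929, -0.1859, 0.1382]
ee_rot: [1.988, -2.431, -0.003]
force: [-0.2, 1.1, -0.4]
gripper_width: 0.093
```

```bash
python3 -c "
from h import *
go([.4915,-.188,.080],TH-np.pi/2)
b=imaging.read_camera('side')
cv2.imwrite('pics/c5.png',cv2.resize(b[190:340,180:330],(600,600)))"
```

```text
clock 13.275 tcp [ 0.4929 -0.1859  0.1382] shift cm [0.24 0.08 5.82] turn [0.002 0.    0.007] F [-0.18  1.08 -0.38] w 0.09296179013566506
```

```bash
sleep 1
```

```text
(no output)
```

View pics/c5.png

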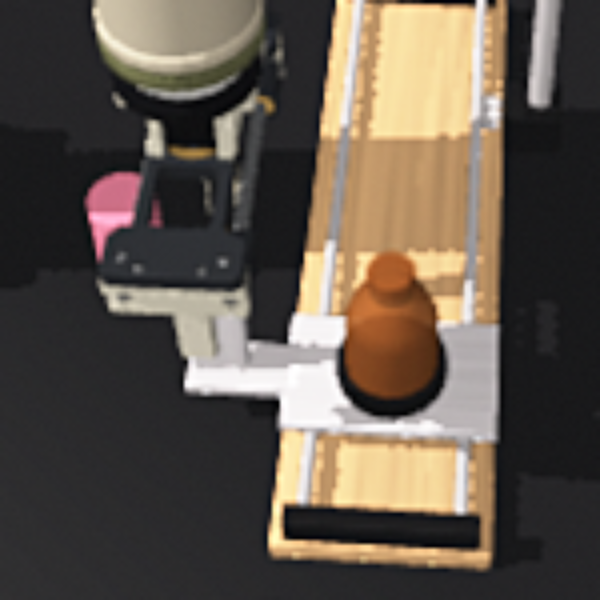

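```bash
python3 -c "
from h import *
p=ctrl.state()['tcp_pos']
q=p-UY*.06+[0,0,-.014]
print((proj('side',q)-[180,190])*4)"
```

```text
[196.85956771 366.22961374]
```

>>> servo_tool(
  deltas=[
    [[0.2,0.1,1.5,0,0,0,9.3],[0.2,0.1,3,0,0,0,9.3],[0.2,0.1,4.5,0,0,0,9.3],[0.2,0.1,5.7,0,0,0,9.3],[0.2,0.1,5.7,0,0,0,9.3]],
  ],
)

```text
clock: 13.95
tcp_pos: [0.4914, -0.1882, 0.0812]
ee_rot: [1.986, -2.432, -0.003]
force: [-0.4, 0.1, 0.1]
gripper_width: 0.0928
```

>>> servo_tool(
  deltas=[
    [[0,0,0,0,0,0,4],[0,0,0,0,0,0,3],[0,0,0,0,0,0,2.4],[0,0,0,0,0,0,2.2],[0,0,0,0,0,0,2]],
  ],
)

```text
clock: 14.58
tcp_pos: [0.492, -0.1884, 0.0825]
ee_rot: [-1.987, 2.433, -0.0]
force: [-0.5, -0.7, 0.1]
gripper_width: 0.0472
```

>>> servo_tool(
  deltas=[
    [[0,0,0,0,0,0,2],[0,0,0,0,0,0,1.5],[0,0,0,0,0,0,1],[0,0,0,0,0,0,0.5],[0,0,0,0,0,0,0.5]],
  ],
)

```text
clock: 15.2
tcp_pos: [0.492, -0.1885, 0.0824]
ee_rot: [1.986, -2.434, 0.0]
force: [0.9, -0.6, -0.3]
gripper_width: 0.0118
```

>>> servo_tool(
  deltas=[
    [[0,0,0,0,0,0,0.5],[0,0,0,0,0,0,0.5],[0,0,0,0,0,0,0.5]],
  ],
)

```text
clock: 15.58
tcp_pos: [0.492, -0.1885, 0.0824]
ee_rot: [1.987, -2.433, 0.0]
force: [0.4, -1.1, -0.7]
gripper_width: 0.0119
```

```bash
python3 -c "
from h import *
go(np.array([.541,.0485,.0815]),TH-np.pi/2)
s=ctrl.state();print(s['ft_torque'],s['force']@UY,s['force']@UX)
for n in('side','top'):
  for r in spotter.place_of(n,'bottle_axis'): pass
print(0)"
```

```text
clock 15.575 tcp [ 0.492  -0.1885  0.0824] shift cm [-24.2   -0.07   0.09] turn [ 0.    -0.     0.005] F [ 0.41 -1.1  -0.66] w 0.01193411870180223
[-0.13304161  0.06713459 -0.26173434] -0.989667037999772 0.628098986854312
0
```

The tab is gripped (opening 11.9 mm), and the notch is an estimated 242 mm away along tool -x. I'll slide in stages and watch the force.

>>> servo_tool(
  deltas=[
    [[-0.5,0,0,0,0,0,0.5],[-1.5,0,0,0,0,0,0.5],[-3,0,0,0,0,0,0.5],[-4.5,0,0,0,0,0,0.5],[-6,0,0,0,0,0,0.5]],
  ],
)

```text
clock: 16.3
tcp_pos: [0.5048, -0.1282, 0.0824]
ee_rot: [-1.988, 2.432, -0.001]
force: [3.4, -2.1, -4.6]
gripper_width: 0.0119
```

```bash
python3 -c "
from h import *
go(np.array([.541,.0485,.0815]),TH-np.pi/2)
s=ctrl.state();print(s['ft_torque'],s['force']@UY,s['force']@UX)"
```

```text
clock 16.3 tcp [ 0.5048 -0.1282  0.0824] shift cm [-18.04  -0.03   0.09] turn [-0.001  0.     0.006] F [ 3.42 -2.13 -4.6 ] w 0.011872662060409347
[-0.45617701 -0.59043806 -0.25958533] -1.378293980238544 3.782051756439723
```

>>> servo_tool(
  deltas=[
    [[-1.5,-0.02,0,0,0,0,0.5],[-3,-0.04,0.02,0,0,0,0.5],[-4.5,-0.06,0.02,0,0,0,0.5],[-6,-0.08,0.02,0,0,0,0.5],[-7.5,-0.1,0.02,0,0,0,0.5]],
  ],
)

```text
clock: 16.92
tcp_pos: [0.5202, -0.0554, 0.0824]
ee_rot: [-1.987, 2.433, -0.0]
force: [1.2, -2.7, 3.1]
gripper_width: 0.012
```

```bash
python3 -c "
from h import *
go(np.array([.541,.0485,.0815]),TH-np.pi/2)
s=ctrl.state();print(s['ft_torque'],s['force']@UY,s['force']@UX)"
```

```text
clock 16.925 tcp [ 0.5202 -0.0554  0.0824] shift cm [-10.59   0.04   0.09] turn [-0.     0.     0.006] F [ 1.24 -2.65  3.07] w 0.01202677605781155
[-0.39448263 -0.32825046 -0.21131298] -2.3429262547635576 1.7598346680510508
```

>>> servo_tool(
  deltas=[
    [[-1.5,-0.02,0,0,0,0,0.5],[-3,-0.04,0,0,0,0,0.5],[-4.5,-0.06,0,0,0,0,0.5],[-6,-0.08,0,0,0,0,0.5],[-7,-0.09,0,0,0,0,0.5]],
  ],
)

```text
clock: 17.55
tcp_pos: [0.5347, 0.0134, 0.0824]
ee_rot: [1.988, -2.433, -0.001]
force: [0.9, -1.6, 6.0]
gripper_width: 0.0119
```

>>> servo_tool(
  deltas=[
    [[0,0,0,0,0,0,0.5],[0,0,0,0,0,0,0.5]],
  ],
)

```text
clock: 17.8
tcp_pos: [0.5347, 0.0135, 0.0824]
ee_rot: [-1.988, 2.432, 0.001]
force: [0.7, 1.1, 5.9]
gripper_width: 0.0117
```

```bash
python3 -c "
from h import *
go(np.array([.541,.0485,.0815]),TH-np.pi/2)
s=ctrl.state();print(s['ft_torque'],s['force']@UY,s['force']@UX)
b=imaging.read_camera('side')
cv2.imwrite('pics/c6.png',cv2.resize(b[130:280,210:360],(600,600),interpolation=cv2.INTER_CUBIC))"
```

```text
clock 17.8 tcp [0.5347 0.0135 0.0824] shift cm [-3.56  0.08  0.09] turn [0.    0.001 0.007] F [0.7  1.08 5.9 ] w 0.011654158646693353
[ 0.17011617 -0.15071407 -0.24586102] 1.2016697659907305 0.46691803527060366
```

```bash
sleep 1
```

```text
(no output)
```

View pics/c6.png

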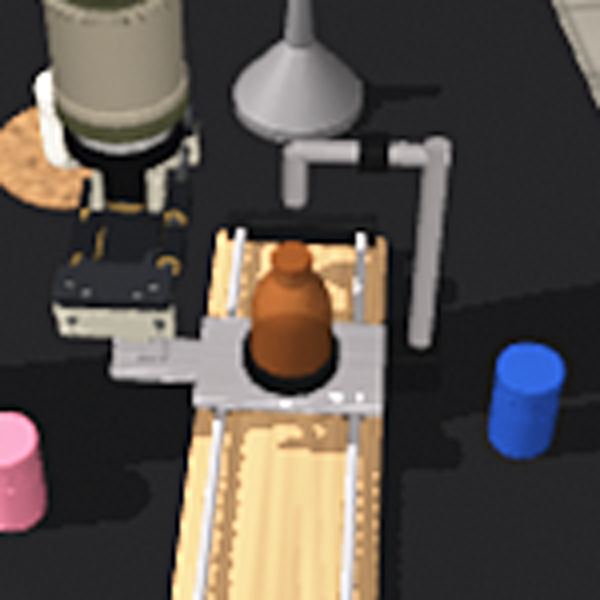

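```bash
python3 -c "
from h import *
m=atz('side',(210+293/4-.4,130+253/4-.4),.145);s=atz('side',(210+294.5/4-.4,130+205/4-.4),.164)
print(m,s,(s-m)@UY,(s-m)@UX)
o=imaging.read_camera('top')
for n in('side','top'):
  if n=='side': imaging.read_camera('side')
  for r in spotter.place_of(n,'bottle_axis'):
    uv=np.array(r['xy'])*[560,420];p=atz(n,uv,.145);print(n,r['conf'],uv,p,(np.array([.6438,.027,.145])-p)@UY)
cv2.imwrite('pics/c7.png',cv2.resize(o[150:250,210:310],(600,600),interpolation=cv2.INTER_CUBIC))
"
```

```text
[ 0.6387225  -0.00242529  0.145     ] [0.64348141 0.02296414 0.164     ] 0.02582558677132858 -0.0005562319714389125
side 0.74 [283.024 193.41 ] [ 0.63885216 -0.00457917  0.145     ] 0.03192220795170647
top 0.56 [264.824 197.484] [ 0.64393193 -0.00325736  0.145     ] 0.02958544383011547
```

```bash
sleep 1
```

```text
(no output)
```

View pics/c7.png

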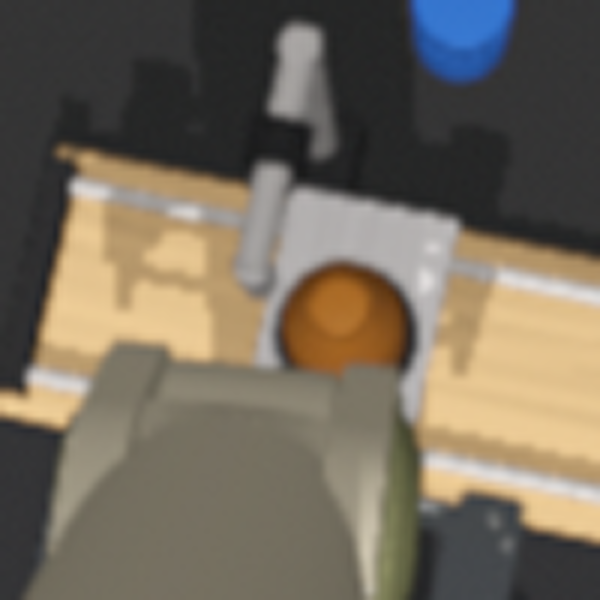

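The bottle is on line with the spout, with about 26–36 mm left. From here I'll move in fine steps.

>>> servo_tool(
  deltas=[
    [[-0.3,0,-0.02,0,0,0,0.5],[-0.6,0,-0.02,0,0,0,0.5],[-0.9,0,-0.02,0,0,0,0.5],[-1.2,-0.01,-0.02,0,0,0,0.5]],
  ],
)

```text
clock: 18.55
tcp_pos: [0.537, 0.0241, 0.0824]
ee_rot: [1.987, -2.433, -0.001]
force: [-0.7, -0.9, 5.2]
gripper_width: 0.0122
```

>>> servo_tool(
  deltas=[
    [[-0.1,0,0,0,0,0,0.5],[-0.2,0,0,0,0,0,0.5]],
  ],
)

```text
clock: 18.8
tcp_pos: [0.5374, 0.0259, 0.0824]
ee_rot: [1.987, -2.433, -0.001]
force: [-0.8, -0.2, 4.5]
gripper_width: 0.0119
```

>>> servo_tool(
  deltas=[
    [[-0.1,0,0,0,0,0,0.5],[-0.2,0,0,0,0,0,0.5]],
  ],
)

```text
clock: 19.05
tcp_pos: [0.5378, 0.0278, 0.0824]
ee_rot: [1.987, -2.433, -0.001]
force: [-1.5, -1.1, 5.2]
gripper_width: 0.0119
```

>>> servo_tool(
  deltas=[
    [[-0.1,0,0,0,0,0,0.5],[-0.2,0,0,0,0,0,0.5]],
  ],
)

```text
clock: 19.3
tcp_pos: [0.5382, 0.0297, 0.0824]
ee_rot: [1.987, -2.433, -0.001]
force: [-1.3, -0.6, 5.6]
gripper_width: 0.0117
```

>>> servo_tool(
  deltas=[
    [[-0.1,0,-0.01,0,0,0,0.5],[-0.2,0,-0.02,0,0,0,0.5]],
  ],
)

```text
clock: 19.55
tcp_pos: [0.5386, 0.0317, 0.0824]
ee_rot: [1.987, -2.433, -0.001]
force: [-1.0, -0.8, 0.4]
gripper_width: 0.0119
```

>>> servo_tool(
  deltas=[
    [[-0.1,0,-0.01,0,0,0,0.5],[-0.2,0,-0.02,0,0,0,0.5]],
  ],
)

```text
clock: 19.8
tcp_pos: [0.539, 0.0337, 0.0824]
ee_rot: [1.987, -2.433, -0.0]
force: [-0.7, -1.8, -5.6]
gripper_width: 0.012
```

>>> servo_tool(
  deltas=[
    [[-0.1,0,0,0,0,0,0.5],[-0.2,0,0,0,0,0,0.5]],
  ],
)

```text
clock: 20.05
tcp_pos: [0.5395, 0.0356, 0.0824]
ee_rot: [1.987, -2.433, -0.0]
force: [0.2, -1.5, -8.9]
gripper_width: 0.0118
```

>>> servo_tool(
  deltas=[
    [[-0.1,0,0.02,0,0,0,0.5],[-0.1,0,0.02,0,0,0,0.5]],
  ],
)

```text
clock: 20.3
tcp_pos: [0.5396, 0.0363, 0.0824]
ee_rot: [1.986, -2.433, -0.0]
force: [-0.7, -2.9, -8.2]
gripper_width: 0.0114
```

>>> servo_tool(
  deltas=[
    [[-0.1,0,0,0,0,0,0.5],[-0.1,0,0,0,0,0,0.5]],
  ],
)

```text
clock: 20.55
tcp_pos: [0.5397, 0.0368, 0.0824]
ee_rot: [1.985, -2.433, 0.0]
force: [-1.4, -5.5, -7.3]
gripper_width: 0.0121
```

>>> servo_tool(
  deltas=[
    [[-0.1,0,0,0,0,0,0.5],[-0.1,0,0,0,0,0,0.5]],
  ],
)

```text
clock: 20.8
tcp_pos: [0.5397, 0.037, 0.0824]
ee_rot: [1.984, -2.433, 0.001]
force: [-1.7, -8.0, -7.4]
gripper_width: 0.0118
```

>>> servo_tool(
  deltas=[
    [[-0.1,0,0,0,0,0,0.5],[-0.1,0,0,0,0,0,0.5]],
  ],
)

```text
clock: 21.05
tcp_pos: [0.5398, 0.0372, 0.0824]
ee_rot: [1.983, -2.434, 0.001]
force: [-1.8, -10.1, -7.1]
gripper_width: 0.0115
```

>>> servo_tool(
  deltas=[
    [[0,0,0.03,0,0,0,0.5],[0,0,0.03,0,0,0,0.5]],
  ],
)

```text
clock: 21.3
tcp_pos: [0.5398, 0.0372, 0.0824]
ee_rot: [1.983, -2.434, 0.001]
force: [-2.1, -9.8, -2.8]
gripper_width: 0.0119
```

```bash
python3 -c "
from h import *
go(np.array([.541,.0485,.0815]),TH-np.pi/2)
s=ctrl.state();print(s['ft_torque'],s['force']@UY,s['force']@UX)
b=imaging.read_camera('side')
cv2.imwrite('pics/c8.png',cv2.resize(b[130:280,210:360],(600,600),interpolation=cv2.INTER_CUBIC))"
```

```text
clock 21.3 tcp [0.5398 0.0372 0.0824] shift cm [-1.13  0.11  0.09] turn [ 0.001 -0.002  0.003] F [-2.1  -9.77 -2.8 ] w 0.011850080292778342
[-1.87519131  0.43826608 -0.168321  ] -9.994749032230114 -0.04452520974374066
```

```bash
sleep 1
```

```text
(no output)
```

View pics/c8.png

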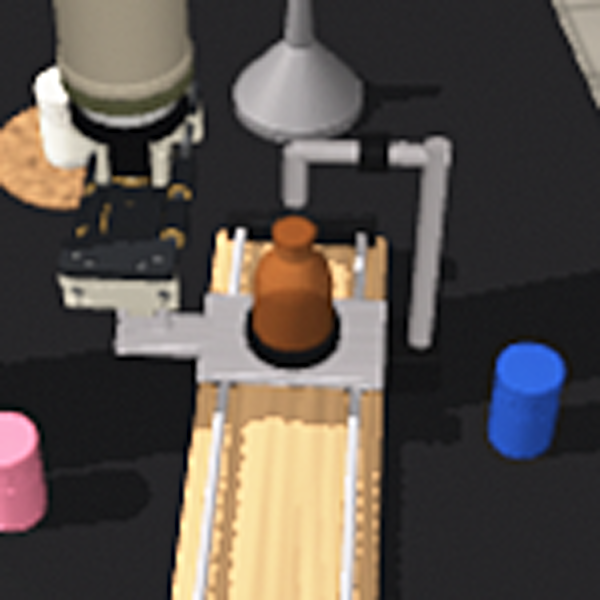

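```bash
python3 -c "
from h import *
m=atz('side',(210+294/4-.4,130+228/4-.4),.145);s=atz('side',(210+294.5/4-.4,130+205/4-.4),.164)
print(m,s,(s-m)@UY,(s-m)@UX)
for a in ([.6438,.027,.145],[.6434,.0235,.145]): print((proj('side',a)-[210,130]+.4)*4)"
```

```text
[0.64303202 0.02116612 0.145     ] [0.64348141 0.02296414 0.164     ] 0.001851980708367909 7.058842590380378e-05
[293.80272934 221.97728112]
[294.01086506 225.57622119]
```

The bottle is now just short of the spout, and the force has risen to 10 N at the ball's expected entry, about 11 mm before the notch. I'll keep pushing in small steps.

>>> servo_tool(
  deltas=[
    [[-0.05,0,0.01,0,0,0,0.5],[-0.1,0,0.01,0,0,0,0.5]],
  ],
)

```text
clock: 21.6
tcp_pos: [0.5399, 0.0376, 0.0824]
ee_rot: [1.982, -2.434, 0.002]
force: [-2.0, -7.9, -1.2]
gripper_width: 0.0117
```

>>> servo_tool(
  deltas=[
    [[-0.05,0,0.01,0,0,0,0.5],[-0.1,0,0.01,0,0,0,0.5]],
  ],
)

```text
clock: 21.85
tcp_pos: [0.5404, 0.0399, 0.0824]
ee_rot: [1.984, -2.434, 0.001]
force: [-2.5, -3.7, -1.7]
gripper_width: 0.012
```

>>> servo_tool(
  deltas=[
    [[0,0,0,0,0,0,0.5],[0,0,0,0,0,0,0.5]],
  ],
)

```text
clock: 22.1
tcp_pos: [0.5406, 0.0411, 0.0824]
ee_rot: [1.986, -2.433, -0.0]
force: [-3.5, -5.1, 1.0]
gripper_width: 0.0119
```

```bash
python3 -c "
from h import *
go(np.array([.541,.0485,.0815]),TH-np.pi/2)
s=ctrl.state();print(s['ft_torque'],s['force']@UY,s['force']@UX)"
```

```text
clock 22.1 tcp [0.5406 0.0411 0.0824] shift cm [-0.73  0.11  0.09] turn [ 0.    -0.     0.005] F [-3.55 -5.13  1.01] w 0.01187837123163969
[-0.83818366  0.59013892 -0.2297899 ] -5.752888919850354 -2.418788532906891
```

>>> servo_tool(
  deltas=[
    [[-0.05,0.02,0,0,0,0,0.5],[-0.1,0.04,0,0,0,0,0.5]],
  ],
)

```text
clock: 22.35
tcp_pos: [0.541, 0.043, 0.0824]
ee_rot: [-1.987, 2.432, -0.0]
force: [-1.3, 0.8, 1.9]
gripper_width: 0.0122
```

>>> servo_tool(
  deltas=[
    [[-0.05,0,0,0,0,0,0.5],[-0.1,0,0,0,0,0,0.5]],
  ],
)

```text
clock: 22.6
tcp_pos: [0.5414, 0.0448, 0.0824]
ee_rot: [-1.988, 2.431, 0.001]
force: [-1.3, 3.5, 5.8]
gripper_width: 0.0124
```

The force turned from -5 N to +3.5 N, so the ball is over the crest and drawing the carriage in. I'll follow it in.

>>> servo_tool(
  deltas=[
    [[-0.05,0.02,-0.01,0,0,0,0.5],[-0.1,0.02,-0.01,0,0,0,0.5]],
  ],
)

```text
clock: 22.85
tcp_pos: [0.5414, 0.045, 0.0824]
ee_rot: [-1.987, 2.432, -0.0]
force: [-0.0, 3.9, 4.2]
gripper_width: 0.0119
```

>>> servo_tool(
  deltas=[
    [[-0.05,0,-0.01,0,0,0,0.5],[-0.05,0,-0.01,0,0,0,0.5]],
  ],
)

```text
clock: 23.1
tcp_pos: [0.5414, 0.0451, 0.0824]
ee_rot: [-1.987, 2.433, -0.001]
force: [0.2, 3.6, 2.4]
gripper_width: 0.0118
```

>>> servo_tool(
  deltas=[
    [[-0.05,0,0,0,0,0,0.5],[-0.05,0,0,0,0,0,0.5]],
  ],
)

```text
clock: 23.35
tcp_pos: [0.5415, 0.0453, 0.0824]
ee_rot: [-1.986, 2.433, -0.001]
force: [2.5, 1.9, 3.0]
gripper_width: 0.0123
```

```bash
python3 -c "
from h import *
go(np.array([.541,.0485,.0815]),TH-np.pi/2)
s=ctrl.state();print(s['ft_torque'],s['force']@UY,s['force']@UX)"
```

```text
clock 23.35 tcp [0.5415 0.0453 0.0824] shift cm [-0.31  0.11  0.09] turn [-0.001 -0.     0.005] F [2.48 1.94 2.98] w 0.01233527269523835
[ 0.49953669 -0.25017042 -0.22490007] 2.4050131444844145 2.02966560947943
```

>>> servo_tool(
  deltas=[
    [[-0.05,-0.02,-0.01,0,0,0,0.5],[-0.05,-0.02,-0.01,0,0,0,0.5],[-0.05,-0.02,-0.01,0,0,0,0.5]],
  ],
)

```text
clock: 23.72
tcp_pos: [0.5415, 0.0456, 0.0824]
ee_rot: [1.987, -2.434, 0.001]
force: [1.9, -0.7, 1.6]
gripper_width: 0.0122
```

```bash
python3 -c "
from h import *
go(np.array([.541,.0485,.0815]),TH-np.pi/2)
s=ctrl.state();print(s['ft_torque'],s['force']@UY,s['force']@UX)
b=imaging.read_camera('side');a=imaging.read_camera('top');s=ctrl.state();print(s['force']@UY,s['clock'])
cv2.imwrite('pics/c9.png',np.hstack([cv2.resize(b[130:230,230:330],(400,400),interpolation=cv2.INTER_CUBIC),cv2.resize(a[150:250,200:300],(400,400),interpolation=cv2.INTER_CUBIC)]))"
```

```text
clock 23.725 tcp [0.5415 0.0456 0.0824] shift cm [-0.27  0.11  0.09] turn [-0.    -0.     0.005] F [ 1.89 -0.75  1.59] w 0.012177951782214928
[ 0.02021877 -0.39487301 -0.20626979] -0.34246297981920626 2.001118724189563
-0.6995119274044762 23.825
```

```bash
sleep 1
```

```text
(no output)
```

View pics/c9.png

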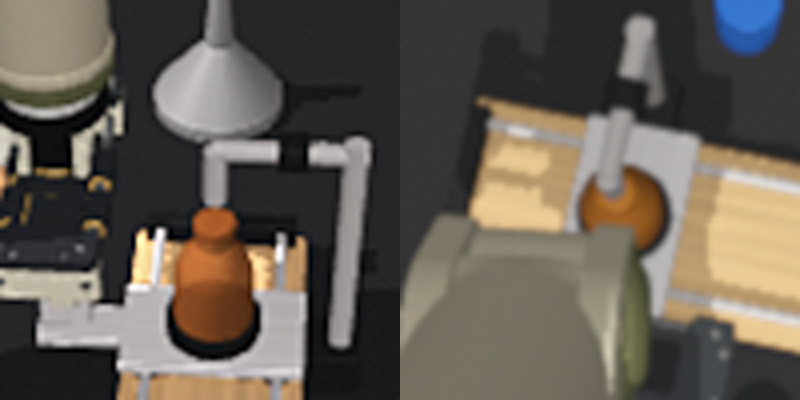

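The bottle mouth now sits under the spout tip in both views: side (215,217) under (213,204). The force along the rods is near zero. I'll do a small stiffness check to confirm the ball is seated.

>>> servo_tool(
  deltas=[
    [[-0.06,-0.02,0,0,0,0,0.5],[-0.06,-0.02,0,0,0,0,0.5],[-0.06,-0.02,0,0,0,0,0.5]],
  ],
)

```text
clock: 24.2
tcp_pos: [0.5417, 0.0464, 0.0824]
ee_rot: [1.987, -2.433, 0.0]
force: [0.3, -1.1, 1.7]
gripper_width: 0.0118
```

>>> servo_tool(
  deltas=[
    [[0,0,0,0,0,0,0.5],[0,0,0,0,0,0,0.5],[0,0,0,0,0,0,0.5]],
  ],
)

```text
clock: 24.58
tcp_pos: [0.5417, 0.0465, 0.0824]
ee_rot: [1.987, -2.433, -0.0]
force: [1.6, -1.1, 2.0]
gripper_width: 0.0116
```

```bash
python3 -c "
from h import *
s=ctrl.state();print(s['tcp_pos'],s['ft_torque'],s['force']@UY,s['force']@UX)"
```

```text
[0.54171104 0.04648028 0.0823701 ] [-0.26421845 -0.39909652 -0.1847207 ] -0.7410522262528085 1.7491287566986093
```

>>> servo_tool(
  deltas=[
    [[-0.05,0,0,0,0,0,0.5],[-0.05,0,0,0,0,0,0.5],[-0.05,0,0,0,0,0,0.5],[-0.05,0,0,0,0,0,0.5]],
  ],
)

```text
clock: 25.08
tcp_pos: [0.5418, 0.0469, 0.0824]
ee_rot: [1.987, -2.433, 0.0]
force: [1.0, -2.5, 2.5]
gripper_width: 0.0117
```

```bash
python3 -c "
from h import *
s=ctrl.state();print(s['tcp_pos'],s['ft_torque'],s['force']@UY,s['force']@UX)"
```

```text
[0.54177589 0.04687045 0.08236858] [-0.50865407 -0.35697883 -0.17773686] -2.206278011234185 1.505215100899005
```

>>> servo_tool(
  deltas=[
    [[-0.05,0,0,0,0,0,0.5],[-0.05,0,0,0,0,0,0.5],[-0.05,0,0,0,0,0,0.5],[-0.05,0,0,0,0,0,0.5]],
  ],
)

```text
clock: 25.58
tcp_pos: [0.5419, 0.0473, 0.0824]
ee_rot: [1.987, -2.433, 0.0]
force: [1.1, -3.8, 1.3]
gripper_width: 0.0115
```

```bash
python3 -c "
from h import *
s=ctrl.state();print(s['tcp_pos'],s['ft_torque'],s['force']@UY,s['force']@UX)"
```

```text
[0.54187168 0.04727001 0.08236501] [-0.93093954 -0.31990815 -0.20690299] -3.4827168511385778 1.9019495831774362
```

The force rises past y ≈ 0.0465 (-0.7, -2.2, -3.5 N), so the notch is found on both sides. I'll back off to its centre.

>>> servo_tool(
  deltas=[
    [[0.05,0,0,0,0,0,0.5],[0.11,0,0,0,0,0,0.5],[0.11,0,0,0,0,0,0.5],[0.11,0,0,0,0,0,0.5]],
  ],
)

```text
clock: 26.08
tcp_pos: [0.5418, 0.0469, 0.0824]
ee_rot: [-1.988, 2.432, 0.0]
force: [2.8, -1.0, 0.2]
gripper_width: 0.012
```

>>> servo_tool(
  deltas=[
    [[0,0,0,0,0,0,0.5],[0,0,0,0,0,0,0.5],[0,0,0,0,0,0,0.5],[0,0,0,0,0,0,0.5]],
  ],
)

```text
clock: 26.58
tcp_pos: [0.5417, 0.0465, 0.0824]
ee_rot: [-1.987, 2.433, 0.0]
force: [2.7, -0.0, 0.2]
gripper_width: 0.0119
```

```bash
python3 -c "
from h import *
s=ctrl.state();print(s['tcp_pos'],s['ft_torque'],s['force']@UY,s['force']@UX,s['force'][2])
b=imaging.read_camera('side');a=imaging.read_camera('top');s=ctrl.state();print(s['tcp_pos'],s['force']@UY,s['clock'],s['gripper_width'])
cv2.imwrite('pics/c10.png',b);cv2.imwrite('pics/c10t.png',a)"
```

```text
[0.54174659 0.04650087 0.08238349] [ 0.17433595 -0.53008551 -0.20999548] 0.5161136230468406 2.633880381173397 0.19093752782696763
[0.54174873 0.04646456 0.08239612] 0.5242625815170575 26.675 0.011950188040550626
```

```bash
sleep 1
```

```text
(no output)
```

View pics/c10.png

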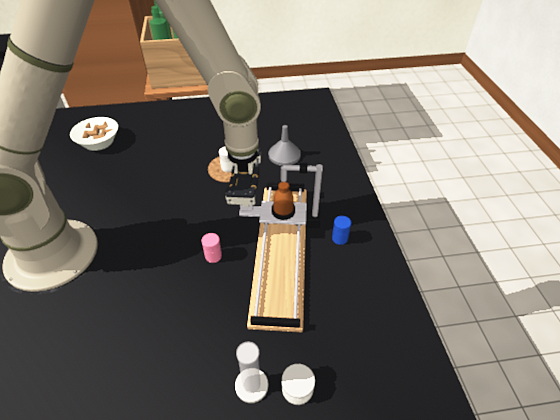

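The jar stands on the mat at (226,160), the bottle is under the spout at (283,197), and the bystanders are where they were. The arm is still, with 0.5 N along the rods, so I'll hand in.

```bash
python3 -c "
from h import *
print(finish_job())
s=ctrl.state();print(s['clock'],s['tcp_pos'],s['force'],s['gripper_width'])"
```

```text
the job is handed in; nothing more can be done
None
the job is handed in; nothing more can be done
```

I finished the job and handed it in at about 27 s of the 72 s allowed. I lifted the white jar off the slide and stood it upright near the middle of the cork mat. Then I gripped the finger tab and slid the carriage about 240 mm until the ball dropped into the notch.

**Notch checks:** Resistance built to about 10 N, then turned into a pull of about +4 N as the ball dropped in. It rose again to about -3.5 N when I nudged about 1 mm past the centre. I backed off to the centre and held the tab there, with about 0.5 N along the rods and the carriage still.

**Final pictures:** The jar is upright on the mat, the bottle mouth is under the spout, and the funnel, squat jar, measuring cylinder and pink and blue jars look undisturbed.

**Disagreements:**
- **Entry force:** the 10 N peak was above the stated 6 N of ball plus 1 N of friction. My guess is side loads on the rods.
- **Notch position:** the camera estimates of the notch differed from the felt centre by about 2–3 mm and not all in the same direction, so I went by feel.

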